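# Clip the solder reel hanger onto the bench loop

### The job

Pick up the solder reel hanger by its grip tab and hang it on the front bar of the steel loop on the post: press the hook down over the bar until the brass spring gate gives way and flicks shut behind it, then let go so that the hanger hangs from the top of its hook, upright and still. Feel your way, never pressing the held hanger on the loop or post with more than about 15 N, and leave the tray, jar and handset where they are.

Things in the scene. Friction and masses are not known exactly. Their poses are not given: they have to be found in the camera images.
- hanger: Loose solder reel hanger, 0.19 to 0.28 kg, standing upright on an aluminium foot 76 (x) x 58 (y) mm. Origin: centre of the foot's underside, z up; x points from the hook's spine to its nose, the side open to the bar. From below: bracket with a black-flanged reel up to 70 mm height, open gap, steel hook 14 mm thick (y) with brass gate, black grip tab on top.
- gap (a point): Middle of the free gap through which the bar comes in under the hook, on the hanger's axis, 99 mm above its origin. The gap reaches from 70 mm (bracket) to 128 mm height (lip of the nose, x up to 24 mm); open at +x and both y sides, closed at -x by the spine (x -22 to -14 mm).
- mouth (a point): Middle of the hook's mouth, on the hanger's axis at the shut gate's height, 138 mm above the origin. The mouth looks down, 26 mm wide between the spine (x = -14 mm) and the nose (x 12 to 20 mm, with an outward flared lip below).
- gate (a joint): Sprung brass gate: hinged at x -12 mm, height 138 mm of the hanger, 23.5 mm long towards +x, 5 mm thick. 0 = shut (level); grows as it is pushed up into the hook, to 1.35 rad; springs shut. A bar 4 mm to +x of the hanger's axis opens it at some 5 to 13 N; when the bar's centre is about 19 to 25 mm above the shut gate it flicks shut and the force drops. 3 to 6 mm later the bar hits the crown, hard.
- tab (a point): Middle of the grip tab, 201 mm above the hanger's origin, on its axis. The tab is 26 mm in x, 14 mm in y, from 173 to 220 mm height; pinch it from above across its 14 mm (along y) with the TCP at this point.
- stand: Fixed post with a level loop of 8 mm round steel. Origin: on the bench below the middle of the loop's front bar, z up, x from front bar to post; the hanger comes in along +x, its x along this x. Front bar along y at x = 0. The loop's collar is clamped at an unknown height: the bar's centre is 182 to 218 mm above the bench, to be found by feel or sight. Loop and post do not give.
- post_top (a point): Top of the 18 mm post, 236 mm above the bench, 92 mm behind (+x) the front bar. The loop's two side bars, 78 mm apart between centres, run back from the front bar to a collar (32 mm) on the post. Foot plate x 55 to 145 mm, 110 mm wide, 10 mm thick.
- parts_tray: Bystander: white open parts tray, 90 x 70 x 30 mm, origin under its middle.
- flux_jar: Bystander: small amber jar, 42 mm diameter, 55 mm tall, origin under its middle.
- handset: Bystander: black hand-held game console lying flat, 70 x 130 x 15 mm, origin under its middle.
- crown: Arched steel crown of the hook, rigid part of the hanger, joining spine and nose. Origin: where the bar's centre rests when the hanger hangs, on the hanger's axis, 164 mm above its origin, axes as the hanger's. Its underside falls 20 degrees to each side from an apex 4.3 mm above this point.
Things that resemble listed ones, but are neither listed nor needed, are in the scene too. Of the things that look like the hanger, the smaller one is meant. Of the things that look like the stand, the smaller one is meant.

How it is judged:
By the outcome, as a careful person would: the job done as asked, in the order asked, and still so for the second after the job is handed in, with the robot touching nothing.
It also fails if it takes over 64 s, if anything falls off the work surface, if the arm or the gripper's body presses on something with over 40 N, if the wrist force passes 120 N, or if a joint passes its speed limit or range.

### The arm

A 6-joint arm with a two-finger parallel gripper is mounted at the origin on the work surface. World frame = base frame: x ahead of the robot, y to its left, z up, the work surface at z = 0. Lengths are in mm, angles in rad, forces in N, time in s.
With the tool pointing down it reaches from about 350 to 875 mm from the base axis. Payload 4.2 kg.
Tool frame: the origin (TCP) lies between the finger pads, 19 mm behind the fingertips; this is the grasp point; z points along the fingers, y is the line along which they close (so a half turn about z gives the same grasp; the last joint's range is limited). The gripper opens to 85 mm and grips with 20 to 120 N. Pads are 22 mm wide; open, the fingers measure 114 mm over their backs; the gripper's body (76 mm by 85 mm) begins 54 mm behind the grasp point. The pads swing forward as they close: fully open they stand 13 mm farther back than shut.
Start: joints at [-0.992, 0.385, 0.008, 0, -1.194, -0.259], TCP at [196.501, -593.285, 250.012] pointing down, gripper open.
Joint ranges: [-3.14, 3.14], [-1.21, 2.06], [-1.07, 1.41], [-3.16, 2.05], [-2.99, -0.16], [-3.1, 3.1]. Speed limits (rad/s): [2.79, 2.79, 3.14, 3.14, 3.14, 3.14].

### API

Orientations are given as a unit quaternion [x, y, z, w].
In Python, from bench import arm, cams, ticket gives the robot as it stands.
- The arm moves only by the tool servo_tool, never from a script. Its argument "commands" is a list that holds one entry, the list of rows, each a list of 7 numbers: the closure in counts, from 0 (fully open) to 255 (shut), then the shift along the tool's x, y, z in m, then the turn, a rotation vector about the tool's x, y, z in degrees. In form: [[[grip, x, y, z, ax, ay, az], ...]]. A call has 1 to 10 rows; each row shifts and turns the commanded pose from where the row before left it, along the tool's axes as they then stand; what a row does not reach is not made up. A row lasts 1/12 s, in which the tool goes at most 41.7 mm and 7.16 degrees, less where a joint would pass 70% of its speed; a pose out of reach is approached as far as the arm can. A call with a gripper value outside its range is refused whole. The fingers move at their own pace and stop on an object; the grip force is fixed at half the most. Time passes only in rows, so rows that do not move let the fingers close. It gives the time, the measured TCP pose, the force, the opening and the grip force at its end, in the units of the state.
- arm.read_state(): the state, without advancing time (a new reading comes with each control period).
- cams.get_image(name): name is "scene" or "side" or "wrist"; returns a dict with "frame" (384x512x3 uint8, blue, green, red), "K" (3x3 intrinsics, pixels), "T" (4x4, takes a point from camera to world coordinates). Camera axes: x right, y up, looking along -z (the intrinsics and any distortion apply to the point x, -y, -z); pixel columns grow to the right and rows downward; lengths in mm; the calibration is good to about 2 mm. A picture is of the moment at which its call begins. There is no depth.
- ticket.job_done(): hands the job in; it is judged then, once.
The state is a dict: "clock": time; "joints": joint angles; "joint_vel": joint speeds; "joint_efforts": joint torques, N m; "position": TCP position; "ee_rot": TCP orientation; "contact_force": force on the tool from outside, world axes, zero at the start; "wrist_torque": the same for the moment, N m; "gripper_width": finger opening in mm; "grasp_force": force on a finger pad.
Only numpy, scipy, OpenCV 4.12 (cv2) and the standard library are available. Lean on these libraries where they do the work, as an engineer would, in place of code of your own. Each camera call takes 0.05 s, during which the arm holds its last target. There are 200 camera calls.

## Working session

There is one attempt and no reset: what is moved stays moved. The work goes in short steps, Python scripts to look and compute and a tool call to move; the robot and the scene stay as the last step left them, time stands still between calls to the robot, and variables do not carry over. Pictures are saved under pics/ and viewed, at most 10 in all, crops included, and the job is handed in when it is done.

Besides the shell and the picture viewer there is one more tool, called after "Request:" by a JSON object that holds its "api" and its "payload". servo_tool: Moves the arm, as the interface text tells. Its arguments: {"type":"object","properties":{"commands":{"type":"array","items":{"type":"array","items":{"type":"array","items":{"type":"number"}}}}},"required":["commands"]}

```bash
mkdir -p pics; cat > h.py <<'E'
import numpy as np, cv2
from bench import arm, cams, ticket
def shot(n,tag):
    d=cams.get_image(n); cv2.imwrite(f'pics/{tag}.png',d['frame']); np.savez(f'pics/{tag}.npz',K=d['K'],T=d['T']); return d
def ray(tag,px):
    d=np.load(f'pics/{tag}.npz'); p=np.linalg.inv(d['K'])@[px[0],px[1],1]
    v=d['T'][:3,:3]@[p[0],-p[1],-p[2]]; return d['T'][:3,3],v/np.linalg.norm(v)
def tri(*obs):
    A=0;b=0;R=[ray(*o) for o in obs]
    for c,v in R:
        P=np.eye(3)-np.outer(v,v);A=A+P;b=b+P@c
    x=np.linalg.solve(A,b); return x,[round(float(np.linalg.norm((np.eye(3)-np.outer(v,v))@(x-c))),1) for c,v in R]
def atz(tag,px,z):
    c,v=ray(tag,px); return c+v*(z-c[2])/v[2]
def proj(tag,X):
    d=np.load(f'pics/{tag}.npz');T=d['T'];p=T[:3,:3].T@(np.array(X,float)-T[:3,3]);q=d['K']@[p[0],-p[1],-p[2]];return q[:2]/q[2]
E
python3 - <<'E'
from h import *
a=shot('scene','s0')['frame'];b=shot('side','d0')['frame']
for t in('s0','d0'):
    d=np.load(f'pics/{t}.npz');print(d['K'].round(0).tolist(),d['T'].round(2).tolist())
cv2.imwrite('pics/both0.png',np.hstack([a[:, :],b])[:, :] if 0 else cv2.resize(np.vstack([a,b]),(512,768))[:,:])
s=arm.read_state();print(s)
E
```

```text
[[393.0, 0.0, 262.0], [0.0, 393.0, 183.0], [0.0, 0.0, 1.0]] [[-0.31, -0.53, 0.79, 1457.61], [0.95, -0.16, 0.27, 215.89], [-0.02, 0.84, 0.55, 775.11], [0.0, 0.0, 0.0, 1.0]]
[[350.0, 0.0, 257.0], [0.0, 350.0, 193.0], [0.0, 0.0, 1.0]] [[-1.0, 0.06, -0.06, 480.39], [-0.09, -0.56, 0.83, 702.02], [0.02, 0.83, 0.56, 685.01], [0.0, 0.0, 0.0, 1.0]]
{'clock': 0.1, 'joints': array([-9.92422762e-01,  3.85489426e-01,  6.80891062e-03, -3.93650553e-04,
       -1.19399685e+00, -2.58612767e-01]), 'joint_vel': array([ 0.00027794, -0.00068394,  0.00322856,  0.00299303,  0.00050126,
       -0.0007    ]), 'joint_efforts': array([ 1.68873999e-04, -3.93320274e+01,  1.88929492e+01,  4.19797406e+00,
       -2.57364416e-03,  1.41628141e-05]), 'position': array([ 196.33967598, -592.87641006,  249.0493403 ]), 'ee_rot': array([-1.59128391e-01,  9.87257432e-01,  9.33703398e-04, -2.15051471e-04]), 'contact_force': array([-0.06923537,  0.00302802,  0.6221678 ]), 'wrist_torque': array([0.02538273, 0.00711888, 0.0292169 ]), 'grasp_force': 0.0, 'gripper_width': 85.36956300649864}
```

View pics/s0.png

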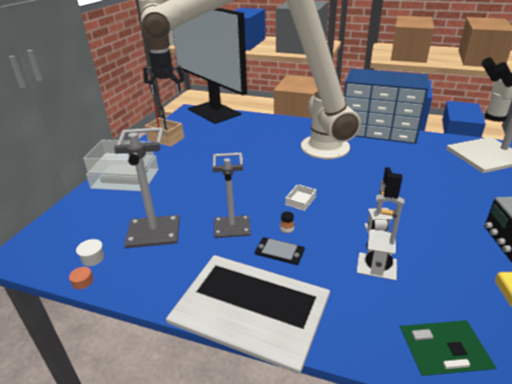

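View pics/d0.png

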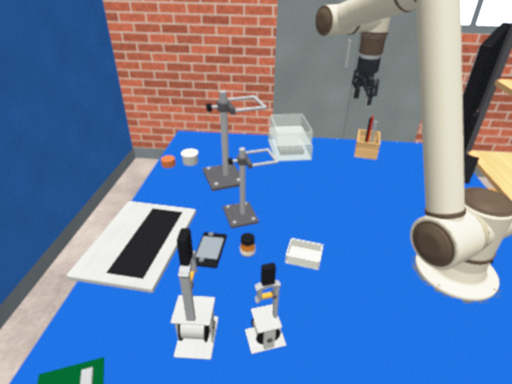

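In the scene view the stands are at (231,195), the smaller, and (150,190), the larger. In the side view they are at (241,190), the smaller, and (223,140), the larger. The side view has hangers at (266,308), the smaller, and (193,295), the larger; in the scene view they overlap near (385,220). The smaller one of each is the one meant, so I'll confirm with an enlarged crop.

```bash
python3 - <<'E'
import cv2,numpy as np
a=cv2.imread('pics/s0.png');b=cv2.imread('pics/d0.png')
f=lambda im,x,y,w,h,k:cv2.resize(im[y:y+h,x:x+w],None,fx=k,fy=k,interpolation=cv2.INTER_CUBIC)
A=f(a,350,160,60,120,5);B=f(b,170,220,130,145,3)  #300x600, 390x435
C=np.zeros((600,795,3),np.uint8);C[:,:300]=A;C[:435,302:692]=B
cv2.imwrite('pics/c1.png',C)
D=np.zeros((600,790,3),np.uint8);D[:540,:270]=f(a,202,145,54,108,5)[:540,:270];D[:540,280:760]=f(b,210,135,96,108,5);cv2.imwrite('pics/c2.png',D)
E
```

```text
(no output)
```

View pics/c1.png

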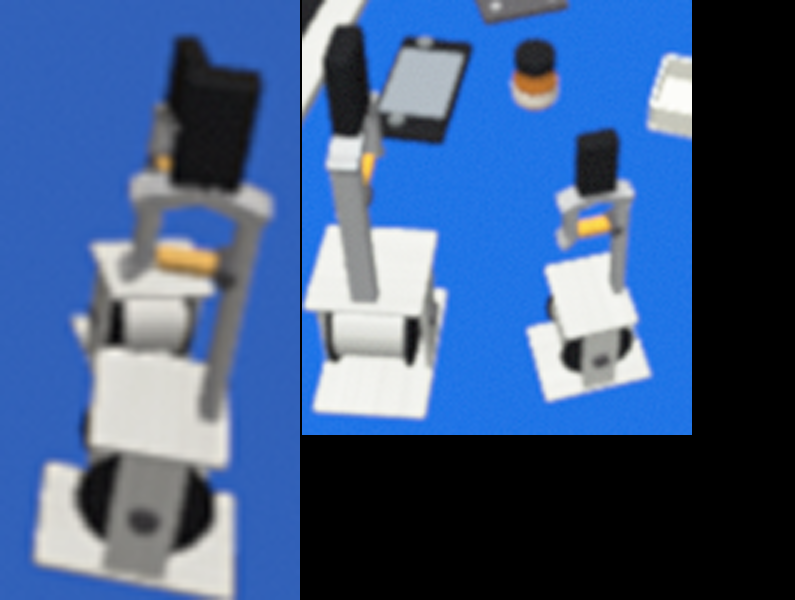

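View pics/c2.png

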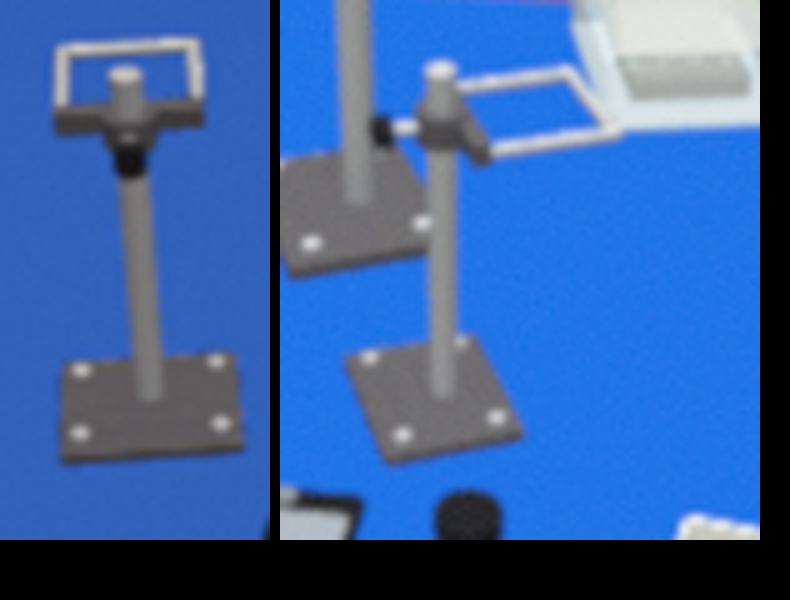

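The crops confirm it. The small hanger, in side at tab (268,274) and foot corners (245,330),(251,353),(286,346), has its spine on the right (-x world). In the scene view its tab pokes out behind the big one at (387,170). The small stand's post top is at side (242,149), scene (227,160). Next I compute the positions.

```bash
python3 - <<'E'
from h import *
np.set_printoptions(precision=1,suppress=True)
S=lambda x,y:(('d0',(170+(x-302)/3,220+y/3)))
print('foot',[atz(*S(*p),2) for p in((528,331),(545,400),(651,377))])
print('tab',atz(*S(597,162),201), 'top',atz(*S(598,133),220))
t=atz(*S(597,162),201)
print('scene tab pred',proj('s0',t),proj('s0',t+[0,0,19]))
s=lambda x,y:('s0',(202+x/5,145+y/5)); d=lambda x,y:('d0',(210+(x-280)/5,135+y/5))
print('post',tri(s(125,74),d(440,69)))
print('barL',tri(s(60,47),d(568,70)),tri(s(60,47),d(615,131)))
print('barR',tri(s(198,43),d(568,70)),tri(s(198,43),d(615,131)))
print('foot',[atz(*d(*p),10) for p in((346,358),(470,338),(522,433),(390,460))],[atz(*s(*p),10) for p in((65,360),(235,353),(243,445),(60,458))])
E
```

```text
foot [array([536. , 235.3,   2. ]), array([518.1, 287.8,   2. ]), array([445.2, 263.4,   2. ])]
tab [490.9 250.6 201. ] top [491.2 244.8 220. ]
scene tab pred [388.4 174.5] [389.5 168.5]
post (array([ 592.2, -179.9,  234.3]), [0.9, 0.9])
barL (array([ 522.8, -252.6,  202. ]), [0.1, 0.1]) (array([ 488.9, -265.5,  168.4]), [12.5, 12.5])
barR (array([ 523.3, -167. ,  231.9]), [12.7, 12.7]) (array([ 491.9, -176.4,  201.8]), [1.7, 1.7])
foot [array([ 658.4, -204.3,   10. ]), array([ 580.6, -235.1,   10. ]), array([ 538.1, -138.8,   10. ]), array([ 615. , -104.6,   10. ])] [array([ 581. , -241.1,   10. ]), array([ 543.3, -141. ,   10. ]), array([ 625.1, -106.7,   10. ]), array([ 667.5, -206.1,   10. ])]
```

Request:
{"api": "servo_tool", "payload": {"commands": [[[0, -0.022, 0.028, -0.004, 0, 0, 0], [0, -0.022, 0.028, -0.004, 0, 0, 0], [0, -0.022, 0.028, -0.004, 0, 0, 0], [0, -0.022, 0.028, -0.004, 0, 0, 0], [0, -0.022, 0.028, -0.004, 0, 0, 0], [0, -0.022, 0.028, -0.004, 0, 0, 0], [0, -0.022, 0.028, -0.004, 0, 0, 0], [0, -0.022, 0.028, -0.004, 0, 0, 0], [0, -0.022, 0.028, -0.004, 0, 0, 0], [0, -0.022, 0.028, -0.004, 0, 0, 0]]]}}

```text
clock: 0.93
position: [317.2, -256.6, 290.0]
ee_rot: [-0.159, 0.987, 0.0, -0.0]
contact_force: [1.0, 0.7, 0.6]
gripper_width: 85.6
grasp_force: 0.0
```

Request:
{"api": "servo_tool", "payload": {"commands": [[[0, -0.022, 0.028, -0.004, 0, 0, 0], [0, -0.022, 0.028, -0.004, 0, 0, 0], [0, -0.022, 0.028, -0.004, 0, 0, 0], [0, -0.022, 0.028, -0.004, 0, 0, 0], [0, -0.022, 0.028, -0.004, 0, 0, 0], [0, -0.022, 0.028, -0.004, 0, 0, 0], [0, -0.022, 0.028, -0.004, 0, 0, 0], [0, -0.022, 0.028, -0.004, 0, 0, 0], [0, -0.022, 0.028, -0.004, 0, 0, 0], [0, -0.022, 0.028, -0.004, 0, 0, 0]]]}}

```text
clock: 1.77
position: [438.0, 78.4, 330.1]
ee_rot: [-0.16, 0.987, 0.0, -0.0]
contact_force: [0.0, -0.6, 0.0]
gripper_width: 85.6
grasp_force: 0.0
```

```bash
cat >> h.py <<'E'
from scipy.spatial.transform import Rotation as Ro
np.set_printoptions(precision=2,suppress=True)
def delta(P,yaw):
    "tool-frame shift in m to world point P, turn (deg) so hanger-x (= -tool x) has yaw (deg), tool straight down"
    s=arm.read_state();R=Ro.from_quat(s['ee_rot'])
    y=np.radians(yaw);x=np.array([-np.cos(y),-np.sin(y),0]);z=np.array([0,0,-1.]);Rt=Ro.from_matrix(np.c_[x,np.cross(z,x),z])
    print('clk',s['clock'],'pos',s['position'],'F',s['contact_force'],'w',s['gripper_width'],'j',s['joints'])
    print('shift mm',R.inv().apply(np.array(P)-s['position']),'turn',(R.inv()*Rt).as_rotvec(degrees=True))
E
python3 - <<'E'
from h import *
delta([490.8,250.2,330],18.8)
shot('wrist','w1')
d=np.load('pics/w1.npz');print(d['K'].round(0).tolist(),d['T'].round(2).tolist())
print(proj('w1',[490.8,250.2,220]),proj('w1',[490.8,250.2,70]))
print('big tab',atz('d0',(186,247),230))
E
```

```text
clk 1.7667 pos [437.99  78.45 330.07] F [ 0.02 -0.64  0.04] w 85.61704103914325 j [ 0.54  0.02 -0.26 -0.   -1.29 -1.79]
shift mm [-104.23  146.37    0.08] turn [ 0.01 -0.01 -0.44]
[[294.0, 0.0, 251.0], [0.0, 294.0, 195.0], [0.0, 0.0, 1.0]] [[-0.31, -0.91, -0.27, 367.8], [0.95, -0.3, -0.09, 56.2], [0.0, -0.29, 0.96, 453.81], [0.0, 0.0, 0.0, 1.0]]
[405.62 304.78] [352.47 236.88]
big tab [648.7  225.53 230.  ]
```

Request:
{"api": "servo_tool", "payload": {"commands": [[[0, -0.021, 0.029, 0, 0, 0, 0], [0, -0.021, 0.029, 0, 0, 0, 0], [0, -0.021, 0.029, 0, 0, 0, 0], [0, -0.021, 0.029, 0, 0, 0, 0], [0, -0.018, 0.028, 0, 0, 0, 0], [0, 0, 0, 0, 0, 0, 0]]]}}

```text
clock: 2.32
position: [490.7, 249.9, 328.0]
ee_rot: [-0.161, 0.987, -0.0, -0.001]
contact_force: [0.5, -0.9, -0.9]
gripper_width: 85.3
grasp_force: 0.0
```

```bash
python3 - <<'E'
from h import *
a=cv2.imread('pics/w1.png');b=shot('wrist','w2')['frame']
print(proj('w2',[490.8,250.2,220]))
delta([490.8,250.2,201],18.8)
f=lambda im,x,y,w,h,k:cv2.resize(im[y:y+h,x:x+w],None,fx=k,fy=k,interpolation=cv2.INTER_CUBIC)
C=np.hstack([f(a,312,184,200,200,2),f(b,156,184,200,200,2)]);cv2.imwrite('pics/c3.png',C)
E
```

```text
[249.64 199.88]
clk 2.3667 pos [489.87 247.77 328.2 ] F [-0.22 -0.05  0.27] w 85.39750412431597 j [ 0.76  0.21 -0.04 -0.   -1.32 -2.01]
shift mm [ -2.01   2.11 127.19] turn [-0.04 -0.16 -0.32]
```

View pics/c3.png

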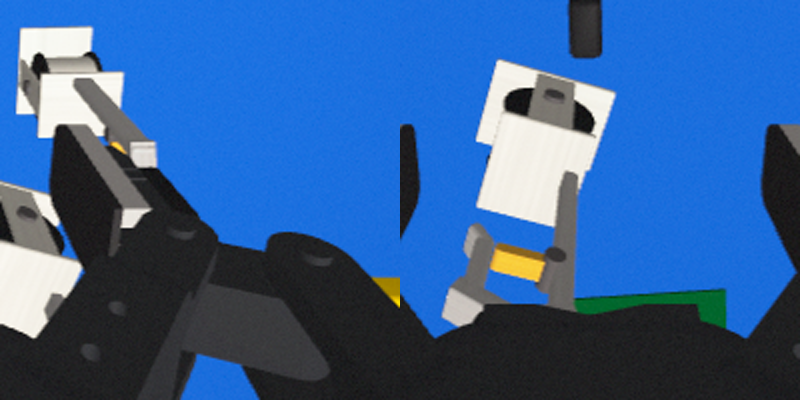

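The crop was cut too low: the small tab is only partly visible at w2 (~292/2+156≈249, ~197), exactly where predicted. The hanger below it is the big one. I'll view the part above the crop.

```bash
python3 - <<'E'
from h import *
f=lambda im,x,y,w,h,k:cv2.resize(im[y:y+h,x:x+w],None,fx=k,fy=k,interpolation=cv2.INTER_CUBIC)
a=cv2.imread('pics/w1.png');b=cv2.imread('pics/w2.png')
C=np.hstack([f(a,312,100,200,280//1,2)[:600],f(b,180,70,100,140,4)[:560]]);cv2.imwrite('pics/c4.png',C);print(C.shape)
E
```

```text
(560, 800, 3)
```

View pics/c4.png

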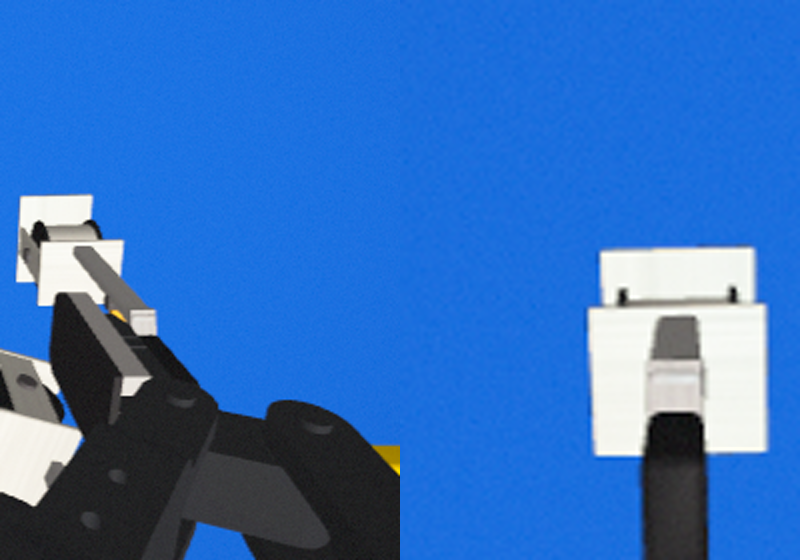

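The right crop shows the small hanger's foot back edge at (599,250)–(755,247), its spine, and the tab going down to w2 row ~211.

```bash
python3 - <<'E'
from h import *
b=lambda u,v:('w2',(180+(u-400)/4,70+v/4))
p=[atz(*b(599.,251),2),atz(*b(755.5,248),2)];print('foot back',p)
m=(p[0]+p[1])/2;e=p[1]-p[0];print('yaw',np.degrees(np.arctan2(e[1],e[0]))-90,np.linalg.norm(e))
x=np.array([e[1],-e[0],0])/np.linalg.norm(e);print('centre',m+38*x)
print('tab front top',atz('w2',(248.9,211.5),220)-13*x, 'pred px',proj('w2',np.array([490.8,250.2,220])+13*x))
# bracket z=70 edges
q=[atz(*b(*w),70) for w in((588,309),(766,304),(596,456),(767,452))];print('bracket',q,np.mean(q,0))
E
```

```text
foot back [array([465.78, 209.6 ,   2.  ]), array([446.07, 264.99,   2.  ])]
yaw 19.595457787342966 58.789250015884726
centre [491.72 250.04   2.  ]
tab front top [488.44 248.48 220.  ] pred px [249.95 214.62]
bracket [array([477.68, 214.43,  70.  ]), array([457.88, 268.48,  70.  ]), array([523.72, 231.48,  70.  ]), array([504.2 , 285.41,  70.  ])] [490.87 249.95  70.  ]
```

Request:
{"api": "servo_tool", "payload": {"commands": [[[0, -0.002, 0.002, 0.01, 0, 0, -1.0], [0, 0, 0, 0.02, 0, 0, 0], [0, 0, 0, 0.02, 0, 0, 0], [0, 0, 0, 0.02, 0, 0, 0], [0, 0, 0, 0.02, 0, 0, 0], [0, 0, 0, 0.02, 0, 0, 0], [0, 0, 0, 0.012, 0, 0, 0], [0, 0, 0, 0.005, 0, 0, 0], [0, 0, 0, 0, 0, 0, 0]]]}}

```text
clock: 3.12
position: [490.2, 246.4, 201.6]
ee_rot: [-0.167, 0.986, -0.001, -0.001]
contact_force: [-0.1, 0.2, -0.2]
gripper_width: 85.5
grasp_force: 0.0
```

```bash
python3 - <<'E'
from h import *
delta([490.7,249.8,201],19.5)
E
```

```text
clk 3.1167 pos [490.15 246.44 201.58] F [-0.11  0.2  -0.17] w 85.4676418516397 j [ 0.76  0.3  -0.25 -0.   -1.03 -2.  ]
shift mm [-1.63  2.99  0.57] turn [-0.06 -0.17 -0.22]
```

Request:
{"api": "servo_tool", "payload": {"commands": [[[0, -0.0016, 0.003, 0.0005, 0, 0, 0], [120, 0, 0, 0, 0, 0, 0], [255, 0, 0, 0, 0, 0, 0], [255, 0, 0, 0, 0, 0, 0], [255, 0, 0, 0, 0, 0, 0], [255, 0, 0, 0, 0, 0, 0], [255, 0, 0, 0, 0, 0, 0], [255, 0, 0, 0, 0, 0, 0]]]}}

```text
clock: 3.78
position: [491.4, 251.0, 202.6]
ee_rot: [-0.168, 0.986, -0.0, -0.0]
contact_force: [0.4, -0.7, 0.6]
gripper_width: 13.2
grasp_force: 60.0
```

```bash
python3 - <<'E'
from h import *
delta([490.7,249.8,201],19.5); print(arm.read_state()['grasp_force'])
E
```

```text
clk 3.7833 pos [491.4  251.05 202.64] F [ 0.43 -0.72  0.58] w 13.180939770322475 j [ 0.77  0.3  -0.24  0.   -1.03 -2.  ]
shift mm [ 1.07 -0.95  1.64] turn [-0.03 -0.02 -0.17]
60.01374542713165
```

Request:
{"api": "servo_tool", "payload": {"commands": [[[255, 0, 0, -0.003, 0, 0, 0], [255, 0, 0, -0.008, 0, 0, 0], [255, 0, 0, -0.015, 0, 0, 0], [255, 0, 0, -0.02, 0, 0, 0], [255, 0, 0, -0.02, 0, 0, 0], [255, 0, 0, -0.02, 0, 0, 0], [255, 0, 0, -0.014, 0, 0, 0], [255, 0, 0, -0.006, 0, 0, 0], [255, 0, 0, 0, 0, 0, 0]]]}}

```text
clock: 4.53
position: [491.9, 251.7, 310.2]
ee_rot: [-0.168, 0.986, 0.001, 0.001]
contact_force: [-0.3, 0.2, -2.4]
gripper_width: 13.4
grasp_force: 59.5
```

```bash
python3 - <<'E'
from h import *
delta([405.5,-255.7,306],22)
print('big loop',tri(('s0',(160,130)),('d0',(264,107))),tri(('s0',(123,133)),('d0',(253,97))), atz('s0',(152,232),10))
E
```

```text
clk 4.5333 pos [491.87 251.69 310.22] F [-0.3   0.17 -2.41] w 13.429360506076238 j [ 0.77  0.22 -0.07  0.   -1.27 -2.  ]
shift mm [ 249.43 -450.22    2.8 ] turn [ 0.08  0.18 -2.67]
big loop (array([ 546.92, -409.85,  274.1 ]), [1.3, 1.3]) (array([ 592.63, -506.77,  272.91]), [1.5, 1.5]) [ 702.8  -393.45   10.  ]
```

Request:
{"api": "servo_tool", "payload": {"commands": [[[255, 0.007, -0.012, 0, 0, 0, 0], [255, 0.014, -0.025, 0, 0, 0, 0], [255, 0.014, -0.025, 0, 0, 0, 0], [255, 0.014, -0.025, 0, 0, 0, 0], [255, 0.014, -0.025, 0, 0, 0, 0], [255, 0.014, -0.025, 0, 0, 0, 0], [255, 0.014, -0.025, 0, 0, 0, 0], [255, 0.014, -0.025, 0, 0, 0, 0], [255, 0.014, -0.025, 0, 0, 0, 0], [255, 0.014, -0.025, 0, 0, 0, 0]]]}}

```text
clock: 5.37
position: [442.6, -18.2, 307.1]
ee_rot: [-0.168, 0.986, 0.0, -0.002]
contact_force: [-0.1, 0.2, -1.4]
gripper_width: 13.9
grasp_force: 59.4
```

Request:
{"api": "servo_tool", "payload": {"commands": [[[255, 0.014, -0.025, 0, 0, 0, 0], [255, 0.014, -0.025, 0, 0, 0, 0], [255, 0.014, -0.025, 0, 0, 0, 0], [255, 0.014, -0.025, 0, 0, 0, 0], [255, 0.014, -0.025, 0, 0, 0, 0], [255, 0.014, -0.025, 0, 0, 0, 0], [255, 0.014, -0.025, 0, 0, 0, 0], [255, 0.014, -0.025, 0, 0, 0, -1], [255, 0.007, -0.013, 0.002, 0, 0, -1.6], [255, 0, 0, 0, 0, 0, 0]]]}}

```text
clock: 6.2
position: [400.9, -258.8, 304.5]
ee_rot: [-0.188, 0.982, 0.001, -0.002]
contact_force: [-0.5, 0.1, -3.5]
gripper_width: 13.2
grasp_force: 59.5
```

```bash
python3 - <<'E'
from h import *
delta([405.5,-255.7,306],22)
a=shot('wrist','w3')['frame'];b=shot('side','d3')['frame'];shot('scene','s3')
y=np.radians(22);ex=np.array([np.cos(y),np.sin(y),0]);ey=np.array([-ex[1],ex[0],0]);B=np.array([507.5,-214.5,202])
print([proj('w3',B+s*ey*39) for s in(-1,1)],[proj('d3',B+s*ey*39) for s in(-1,1)])
f=lambda im,x,y,w,h,k:cv2.resize(im[y:y+h,x:x+w],None,fx=k,fy=k,interpolation=cv2.INTER_CUBIC)
C=np.zeros((600,800,3),np.uint8);C[:384,:400]=a[:,60:460];C[:,405:800]=f(b,205,105,79,120,5)
cv2.imwrite('pics/c5.png',C)
E
```

```text
clk 6.2 pos [ 400.88 -258.79  304.46] F [-0.5   0.09 -3.49] w 13.168984493323526 j [-0.23  0.09 -0.24 -0.   -1.24 -0.96]
shift mm [-5.43  1.17 -1.55] turn [ 0.15 -0.2  -0.28]
[array([208.8 , 321.31]), array([293.35, 320.77])] [array([267.78, 149.32]), array([276.48, 161.34])]
```

View pics/c5.png

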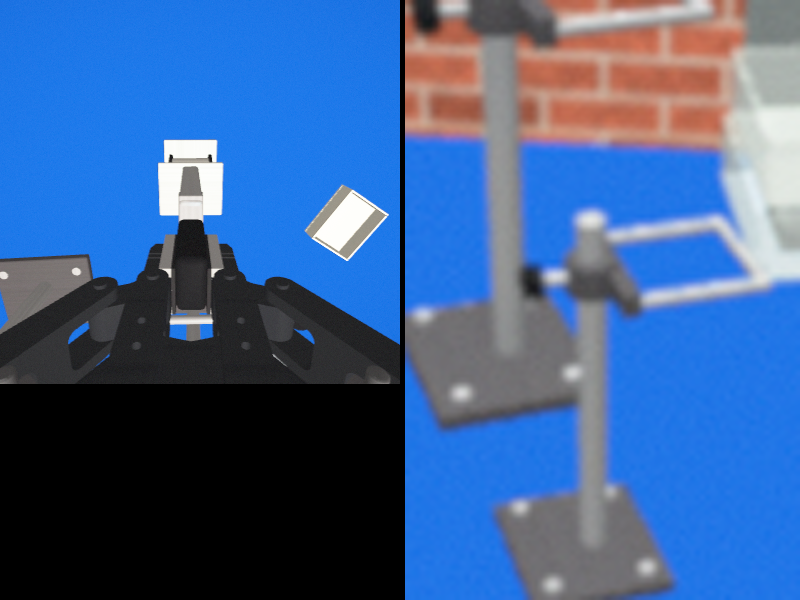

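The wrist view shows the front bar at about (250,320), as predicted (321), and the side view has bar ends at (268,149),(278,162), also as predicted. So I go in along stand x.

Request:
{"api": "servo_tool", "payload": {"commands": [[[255, -0.007, 0.001, 0, 0, 0, -0.3], [255, -0.014, 0, 0, 0, 0, 0], [255, -0.016, 0, 0, 0, 0, 0], [255, -0.016, 0, 0, 0, 0, 0], [255, -0.016, 0, 0, 0, 0, 0], [255, -0.016, 0, 0, 0, 0, 0], [255, -0.014, 0, 0, 0, 0, 0], [255, -0.008, 0, 0, 0, 0, 0], [255, -0.004, 0, 0, 0, 0, 0], [255, 0, 0, 0, 0, 0, 0]]]}}

```text
clock: 7.18
position: [506.0, -213.5, 306.0]
ee_rot: [-0.193, 0.981, 0.0, -0.0]
contact_force: [-0.1, -0.1, -2.9]
gripper_width: 13.3
grasp_force: 59.5
```

```bash
python3 - <<'E'
from h import *
delta([507.5,-214.5,304],22)
b=shot('side','d4')['frame'];a=shot('scene','s4')['frame']
f=lambda im,x,y,w,h,k:cv2.resize(im[y:y+h,x:x+w],None,fx=k,fy=k,interpolation=cv2.INTER_CUBIC)
C=np.hstack([f(a,190,100,80,120,5),f(b,220,90,80,120,5)])
cv2.imwrite('pics/c6.png',C)
E
```

```text
clk 7.1833 pos [ 505.99 -213.5   306.04] F [-0.15 -0.09 -2.95] w 13.263224342715198 j [-0.1   0.22 -0.09 -0.   -1.27 -1.08]
shift mm [-1.02 -1.49  2.04] turn [ 0.03 -0.04  0.26]
```

View pics/c6.png

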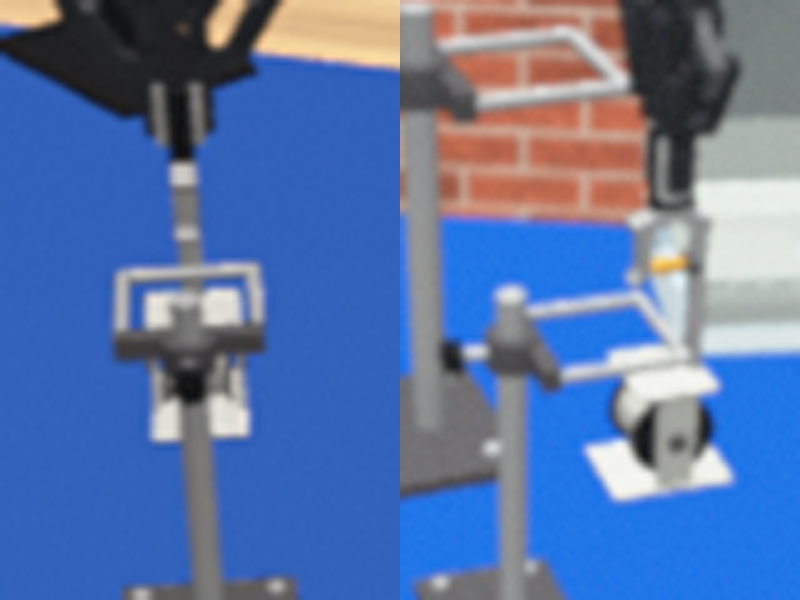

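The bar, at side crop (670,330), sits in the gap and the spine is still clear of it. Now I feel for the spine in x.

Request:
{"api": "servo_tool", "payload": {"commands": [[[255, -0.003, 0, 0, 0, 0, 0.2], [255, -0.002, 0, 0, 0, 0, 0], [255, -0.001, 0, 0, 0, 0, 0], [255, 0, 0, 0, 0, 0, 0]]]}}

```text
clock: 7.62
position: [510.8, -211.7, 306.7]
ee_rot: [-0.191, 0.982, -0.0, 0.0]
contact_force: [1.1, -0.7, -2.3]
gripper_width: 13.2
grasp_force: 59.5
```

Request:
{"api": "servo_tool", "payload": {"commands": [[[255, -0.001, 0, 0, 0, 0, 0], [255, 0, 0, 0, 0, 0, 0]]]}}

```text
clock: 7.78
position: [511.7, -211.3, 306.6]
ee_rot: [-0.191, 0.982, -0.0, 0.0]
contact_force: [0.1, 1.0, -2.0]
gripper_width: 13.5
grasp_force: 59.5
```

Request:
{"api": "servo_tool", "payload": {"commands": [[[255, -0.001, 0, 0, 0, 0, 0], [255, 0, 0, 0, 0, 0, 0]]]}}

```text
clock: 7.95
position: [512.8, -210.8, 306.5]
ee_rot: [-0.191, 0.982, 0.0, 0.0]
contact_force: [-0.6, -0.1, -2.7]
gripper_width: 13.4
grasp_force: 59.5
```

Request:
{"api": "servo_tool", "payload": {"commands": [[[255, -0.001, 0, 0, 0, 0, 0], [255, 0, 0, 0, 0, 0, 0]]]}}

```text
clock: 8.12
position: [513.7, -210.5, 306.5]
ee_rot: [-0.191, 0.982, -0.0, 0.0]
contact_force: [0.3, -0.2, -3.1]
gripper_width: 13.7
grasp_force: 59.5
```

Request:
{"api": "servo_tool", "payload": {"commands": [[[255, -0.001, 0, 0, 0, 0, 0], [255, 0, 0, 0, 0, 0, 0]]]}}

```text
clock: 8.28
position: [514.7, -210.1, 306.5]
ee_rot: [-0.191, 0.982, -0.0, 0.0]
contact_force: [0.5, -0.5, -2.1]
gripper_width: 13.3
grasp_force: 59.5
```

Request:
{"api": "servo_tool", "payload": {"commands": [[[255, -0.001, 0, 0, 0, 0, 0], [255, 0, 0, 0, 0, 0, 0]]]}}

```text
clock: 8.45
position: [515.6, -209.7, 306.5]
ee_rot: [-0.191, 0.982, -0.0, 0.0]
contact_force: [0.4, -0.2, -2.3]
gripper_width: 13.6
grasp_force: 59.5
```

Request:
{"api": "servo_tool", "payload": {"commands": [[[255, -0.001, 0, 0, 0, 0, 0], [255, 0, 0, 0, 0, 0, 0]]]}}

```text
clock: 8.62
position: [516.5, -209.3, 306.5]
ee_rot: [-0.191, 0.982, -0.0, 0.0]
contact_force: [0.2, 0.3, -2.3]
gripper_width: 13.3
grasp_force: 59.5
```

Request:
{"api": "servo_tool", "payload": {"commands": [[[255, -0.001, 0, 0, 0, 0, 0], [255, 0, 0, 0, 0, 0, 0]]]}}

```text
clock: 8.78
position: [517.1, -209.1, 306.5]
ee_rot: [-0.191, 0.982, -0.0, -0.001]
contact_force: [-1.5, 0.3, -1.1]
gripper_width: 13.4
grasp_force: 59.5
```

Request:
{"api": "servo_tool", "payload": {"commands": [[[255, -0.001, 0, 0, 0, 0, 0], [255, 0, 0, 0, 0, 0, 0]]]}}

```text
clock: 8.95
position: [517.5, -208.9, 306.4]
ee_rot: [-0.191, 0.982, -0.0, -0.001]
contact_force: [-1.9, -1.2, -1.7]
gripper_width: 13.4
grasp_force: 59.5
```

Spine contact is at TCP x≈516.6. I back off 15 mm commanded, so the bar sits about +3.5 mm in the mouth, then go down.

Request:
{"api": "servo_tool", "payload": {"commands": [[[255, 0.005, 0, 0, 0, 0, 0], [255, 0.006, 0, 0, 0, 0, 0], [255, 0.004, 0, 0, 0, 0, 0], [255, 0, 0, 0.004, 0, 0, 0], [255, 0, 0, 0.007, 0, 0, 0], [255, 0, 0, 0.006, 0, 0, 0], [255, 0, 0, 0.003, 0, 0, 0], [255, 0, 0, 0, 0, 0, 0]]]}}

```text
clock: 9.62
position: [503.9, -214.0, 285.0]
ee_rot: [-0.191, 0.982, 0.001, -0.001]
contact_force: [0.1, 0.3, -2.5]
gripper_width: 13.5
grasp_force: 59.5
```

```bash
python3 - <<'E'
from h import *
delta([504.1,-214.4,276],22)
E
```

```text
clk 9.6167 pos [ 503.86 -214.05  284.97] F [ 0.1   0.3  -2.52] w 13.493421418300162 j [-0.11  0.23 -0.12 -0.   -1.22 -1.08]
shift mm [-0.11 -0.43  8.97] turn [ 0.09 -0.12  0.02]
```

Request:
{"api": "servo_tool", "payload": {"commands": [[[255, 0, 0, 0.002, 0, 0, 0], [255, 0, 0, 0.002, 0, 0, 0], [255, 0, 0, 0.001, 0, 0, 0], [255, 0, 0, 0, 0, 0, 0]]]}}

```text
clock: 9.95
position: [504.3, -214.2, 281.3]
ee_rot: [-0.191, 0.982, 0.0, -0.0]
contact_force: [-0.3, 0.6, -2.6]
gripper_width: 13.4
grasp_force: 59.5
```

Request:
{"api": "servo_tool", "payload": {"commands": [[[255, 0, 0, 0.001, 0, 0, 0], [255, 0, 0, 0.001, 0, 0, 0], [255, 0, 0, 0, 0, 0, 0]]]}}

```text
clock: 10.2
position: [504.2, -214.2, 279.4]
ee_rot: [-0.191, 0.982, 0.0, -0.0]
contact_force: [-0.8, 0.2, -1.8]
gripper_width: 13.4
grasp_force: 59.5
```

Request:
{"api": "servo_tool", "payload": {"commands": [[[255, 0, 0, 0.001, 0, 0, 0], [255, 0, 0, 0.001, 0, 0, 0], [255, 0, 0, 0, 0, 0, 0]]]}}

```text
clock: 10.45
position: [504.2, -214.2, 277.3]
ee_rot: [-0.191, 0.982, 0.0, -0.0]
contact_force: [0.1, -0.1, -1.7]
gripper_width: 13.4
grasp_force: 59.5
```

Request:
{"api": "servo_tool", "payload": {"commands": [[[255, 0, 0, 0.001, 0, 0, 0], [255, 0, 0, 0.001, 0, 0, 0], [255, 0, 0, 0, 0, 0, 0]]]}}

```text
clock: 10.7
position: [504.2, -214.2, 275.2]
ee_rot: [-0.191, 0.982, 0.0, -0.0]
contact_force: [0.7, 0.6, -3.1]
gripper_width: 13.5
grasp_force: 59.5
```

Request:
{"api": "servo_tool", "payload": {"commands": [[[255, 0, 0, 0.001, 0, 0, 0], [255, 0, 0, 0.001, 0, 0, 0], [255, 0, 0, 0, 0, 0, 0]]]}}

```text
clock: 10.95
position: [504.2, -214.2, 273.2]
ee_rot: [-0.191, 0.982, 0.0, -0.0]
contact_force: [-0.5, 0.0, -2.9]
gripper_width: 13.4
grasp_force: 59.5
```

Request:
{"api": "servo_tool", "payload": {"commands": [[[255, 0, 0, 0.001, 0, 0, 0], [255, 0, 0, 0.001, 0, 0, 0], [255, 0, 0, 0, 0, 0, 0]]]}}

```text
clock: 11.2
position: [504.4, -214.3, 271.6]
ee_rot: [-0.191, 0.982, -0.0, 0.0]
contact_force: [-0.6, -0.2, -2.4]
gripper_width: 13.1
grasp_force: 59.8
```

Request:
{"api": "servo_tool", "payload": {"commands": [[[255, 0, 0, 0.001, 0, 0, 0], [255, 0, 0, 0.001, 0, 0, 0], [255, 0, 0, 0, 0, 0, 0]]]}}

```text
clock: 11.45
position: [504.4, -214.4, 270.5]
ee_rot: [-0.191, 0.982, -0.0, 0.0]
contact_force: [-1.8, 1.9, 5.0]
gripper_width: 13.4
grasp_force: 60.5
```

Request:
{"api": "servo_tool", "payload": {"commands": [[[255, 0, 0, 0.001, 0, 0, 0], [255, 0, 0, 0, 0, 0, 0]]]}}

```text
clock: 11.62
position: [504.3, -214.4, 269.1]
ee_rot: [-0.191, 0.982, -0.0, 0.0]
contact_force: [-1.8, 1.3, 4.1]
gripper_width: 13.3
grasp_force: 60.5
```

Request:
{"api": "servo_tool", "payload": {"commands": [[[255, 0, 0, 0.001, 0, 0, 0], [255, 0, 0, 0.001, 0, 0, 0], [255, 0, 0, 0, 0, 0, 0]]]}}

```text
clock: 11.87
position: [504.4, -214.4, 266.7]
ee_rot: [-0.191, 0.982, -0.0, 0.0]
contact_force: [-1.6, 1.8, 5.5]
gripper_width: 13.1
grasp_force: 60.6
```

Request:
{"api": "servo_tool", "payload": {"commands": [[[255, 0, 0, 0.001, 0, 0, 0], [255, 0, 0, 0.001, 0, 0, 0], [255, 0, 0, 0, 0, 0, 0]]]}}

```text
clock: 12.12
position: [504.7, -214.3, 264.9]
ee_rot: [-0.191, 0.982, -0.0, 0.001]
contact_force: [-1.1, 1.5, 5.6]
gripper_width: 12.9
grasp_force: 60.8
```

Request:
{"api": "servo_tool", "payload": {"commands": [[[255, 0, 0, 0.001, 0, 0, 0], [255, 0, 0, 0.001, 0, 0, 0], [255, 0, 0, 0, 0, 0, 0]]]}}

```text
clock: 12.37
position: [505.0, -214.2, 263.4]
ee_rot: [-0.191, 0.982, -0.0, 0.001]
contact_force: [-0.7, 2.0, 7.2]
gripper_width: 13.4
grasp_force: 61.1
```

Request:
{"api": "servo_tool", "payload": {"commands": [[[255, 0, 0, 0.001, 0, 0, 0], [255, 0, 0, 0.001, 0, 0, 0], [255, 0, 0, 0, 0, 0, 0]]]}}

```text
clock: 12.62
position: [505.2, -214.5, 261.8]
ee_rot: [-0.191, 0.982, -0.001, 0.001]
contact_force: [-1.7, 1.2, 8.4]
gripper_width: 12.8
grasp_force: 61.1
```

Request:
{"api": "servo_tool", "payload": {"commands": [[[255, 0, 0, 0.001, 0, 0, 0], [255, 0, 0, 0.001, 0, 0, 0], [255, 0, 0, 0, 0, 0, 0]]]}}

```text
clock: 12.87
position: [505.1, -214.9, 259.9]
ee_rot: [-0.191, 0.982, -0.001, 0.001]
contact_force: [-1.2, -0.8, 8.2]
gripper_width: 13.3
grasp_force: 61.1
```

Request:
{"api": "servo_tool", "payload": {"commands": [[[255, 0, 0, 0.001, 0, 0, 0], [255, 0, 0, 0, 0, 0, 0]]]}}

```text
clock: 13.03
position: [505.0, -215.0, 258.9]
ee_rot: [-0.191, 0.982, -0.001, 0.001]
contact_force: [-2.6, -1.0, 7.3]
gripper_width: 13.3
grasp_force: 61.0
```

Request:
{"api": "servo_tool", "payload": {"commands": [[[255, 0, 0, 0.001, 0, 0, 0], [255, 0, 0, 0, 0, 0, 0]]]}}

```text
clock: 13.2
position: [504.9, -215.2, 257.8]
ee_rot: [-0.191, 0.982, -0.001, 0.001]
contact_force: [-2.3, -1.0, 7.6]
gripper_width: 13.4
grasp_force: 60.9
```

Force is steady at about 10 N net, so I keep going.

Request:
{"api": "servo_tool", "payload": {"commands": [[[255, 0, 0, 0.001, 0, 0, 0], [255, 0, 0, 0.001, 0, 0, 0], [255, 0, 0, 0, 0, 0, 0]]]}}

```text
clock: 13.45
position: [504.3, -215.3, 255.3]
ee_rot: [-0.191, 0.982, -0.001, -0.0]
contact_force: [-2.5, -2.2, 6.3]
gripper_width: 13.2
grasp_force: 60.7
```

Request:
{"api": "servo_tool", "payload": {"commands": [[[255, 0, 0, 0.001, 0, 0, 0], [255, 0, 0, 0.001, 0, 0, 0], [255, 0, 0, 0, 0, 0, 0]]]}}

```text
clock: 13.7
position: [504.0, -215.3, 253.0]
ee_rot: [-0.191, 0.982, -0.001, -0.0]
contact_force: [-1.8, -2.1, 5.4]
gripper_width: 13.3
grasp_force: 60.7
```

Request:
{"api": "servo_tool", "payload": {"commands": [[[255, 0, 0, 0.001, 0, 0, 0], [255, 0, 0, 0.001, 0, 0, 0], [255, 0, 0, 0, 0, 0, 0]]]}}

```text
clock: 13.95
position: [503.5, -215.2, 250.5]
ee_rot: [-0.191, 0.982, -0.001, -0.001]
contact_force: [-4.0, -3.3, 4.5]
gripper_width: 13.5
grasp_force: 60.5
```

Request:
{"api": "servo_tool", "payload": {"commands": [[[255, 0, 0, 0.001, 0, 0, 0], [255, 0, 0, 0.001, 0, 0, 0], [255, 0, 0, 0, 0, 0, 0]]]}}

```text
clock: 14.2
position: [502.0, -214.5, 246.8]
ee_rot: [-0.191, 0.982, 0.001, -0.003]
contact_force: [-6.0, -3.2, -0.3]
gripper_width: 13.1
grasp_force: 59.9
```

Request:
{"api": "servo_tool", "payload": {"commands": [[[255, 0, 0, 0.001, 0, 0, 0], [255, 0, 0, 0, 0, 0, 0]]]}}

```text
clock: 14.37
position: [503.7, -213.7, 245.1]
ee_rot: [-0.19, 0.982, 0.001, -0.001]
contact_force: [-0.3, 0.5, -3.1]
gripper_width: 13.4
grasp_force: 60.4
```

Request:
{"api": "servo_tool", "payload": {"commands": [[[255, 0, 0, 0.001, 0, 0, 0], [255, 0, 0, 0, 0, 0, 0]]]}}

```text
clock: 14.53
position: [504.7, -213.8, 245.4]
ee_rot: [-0.191, 0.982, 0.001, 0.0]
contact_force: [0.2, 0.1, -3.1]
gripper_width: 12.6
grasp_force: 60.3
```

The gate flicked shut at TCP z≈245 and the force is gone. Now I centre the bar under the apex and lower until the crown rests on it.

Request:
{"api": "servo_tool", "payload": {"commands": [[[255, -0.003, 0, 0, 0, 0, 0], [255, 0, 0, 0.001, 0, 0, 0], [255, 0, 0, 0.001, 0, 0, 0], [255, 0, 0, 0, 0, 0, 0]]]}}

```text
clock: 14.87
position: [507.1, -212.9, 244.1]
ee_rot: [-0.191, 0.982, 0.0, -0.0]
contact_force: [0.5, -0.2, -2.7]
gripper_width: 13.4
grasp_force: 60.4
```

Request:
{"api": "servo_tool", "payload": {"commands": [[[255, 0, 0, 0.001, 0, 0, 0], [255, 0, 0, 0, 0, 0, 0]]]}}

```text
clock: 15.03
position: [507.0, -213.1, 243.3]
ee_rot: [-0.191, 0.982, 0.0, -0.0]
contact_force: [0.1, -0.7, -3.5]
gripper_width: 13.2
grasp_force: 60.4
```

Request:
{"api": "servo_tool", "payload": {"commands": [[[255, 0, 0, 0.001, 0, 0, 0], [255, 0, 0, 0, 0, 0, 0]]]}}

```text
clock: 15.2
position: [507.0, -213.1, 242.4]
ee_rot: [-0.191, 0.982, 0.0, -0.0]
contact_force: [0.3, -0.3, -3.1]
gripper_width: 13.5
grasp_force: 60.4
```

Request:
{"api": "servo_tool", "payload": {"commands": [[[255, 0, 0, 0.001, 0, 0, 0], [255, 0, 0, 0, 0, 0, 0]]]}}

```text
clock: 15.37
position: [507.0, -213.1, 241.4]
ee_rot: [-0.191, 0.982, 0.0, -0.0]
contact_force: [-0.4, -0.1, -2.7]
gripper_width: 13.3
grasp_force: 60.4
```

Request:
{"api": "servo_tool", "payload": {"commands": [[[255, 0, 0, 0.001, 0, 0, 0], [255, 0, 0, 0, 0, 0, 0]]]}}

```text
clock: 15.53
position: [507.0, -213.1, 240.3]
ee_rot: [-0.191, 0.982, 0.0, -0.0]
contact_force: [0.1, 1.2, -3.0]
gripper_width: 13.4
grasp_force: 60.4
```

Request:
{"api": "servo_tool", "payload": {"commands": [[[255, 0, 0, 0.0005, 0, 0, 0], [255, 0, 0, 0, 0, 0, 0]]]}}

```text
clock: 15.7
position: [507.0, -213.1, 239.9]
ee_rot: [-0.191, 0.982, 0.0, -0.0]
contact_force: [0.5, -0.9, -2.6]
gripper_width: 13.3
grasp_force: 60.4
```

Request:
{"api": "servo_tool", "payload": {"commands": [[[255, 0, 0, 0.0005, 0, 0, 0], [255, 0, 0, 0, 0, 0, 0]]]}}

```text
clock: 15.87
position: [507.1, -213.1, 239.5]
ee_rot: [-0.191, 0.982, 0.0, -0.0]
contact_force: [0.3, -0.4, -1.5]
gripper_width: 13.3
grasp_force: 60.4
```

Request:
{"api": "servo_tool", "payload": {"commands": [[[255, 0, 0, 0.0005, 0, 0, 0], [255, 0, 0, 0, 0, 0, 0]]]}}

```text
clock: 16.03
position: [507.2, -213.1, 239.2]
ee_rot: [-0.191, 0.982, -0.0, 0.0]
contact_force: [-0.4, 0.3, -1.6]
gripper_width: 13.3
grasp_force: 60.7
```

Request:
{"api": "servo_tool", "payload": {"commands": [[[255, 0, 0, 0.0005, 0, 0, 0], [255, 0, 0, 0, 0, 0, 0]]]}}

```text
clock: 16.2
position: [507.2, -213.2, 239.1]
ee_rot: [-0.191, 0.982, -0.0, 0.0]
contact_force: [-1.6, 1.4, 1.6]
gripper_width: 13.6
grasp_force: 61.1
```

Request:
{"api": "servo_tool", "payload": {"commands": [[[200, 0, 0, 0, 0, 0, 0], [190, 0, 0, 0, 0, 0, 0], [160, 0, 0, 0, 0, 0, 0], [120, 0, 0, 0, 0, 0, 0], [80, 0, 0, 0, 0, 0, 0], [80, 0, 0, 0, 0, 0, 0]]]}}

```text
clock: 16.7
position: [507.1, -213.2, 238.5]
ee_rot: [-0.191, 0.982, -0.0, 0.0]
contact_force: [-0.1, 0.1, 0.4]
gripper_width: 58.6
grasp_force: 0.0
```

Request:
{"api": "servo_tool", "payload": {"commands": [[[80, 0, 0, -0.003, 0, 0, 0], [80, 0, 0, -0.01, 0, 0, 0], [80, 0, 0, -0.02, 0, 0, 0], [80, 0, 0, -0.03, 0, 0, 0], [80, 0, 0, -0.03, 0, 0, 0], [80, 0, 0, -0.03, 0, 0, 0], [80, 0, 0, -0.01, 0, 0, 0], [80, 0, 0, 0, 0, 0, 0], [80, 0, 0, 0, 0, 0, 0]]]}}

```text
clock: 17.45
position: [507.0, -212.9, 371.9]
ee_rot: [-0.191, 0.982, 0.0, 0.001]
contact_force: [-0.3, 0.2, -0.8]
gripper_width: 58.3
grasp_force: 0.0
```

```bash
python3 - <<'E'
from h import *
s=arm.read_state();print(s['clock'],s['position'],s['contact_force'],s['gripper_width'])
b=shot('side','d5')['frame'];a=shot('scene','s5')['frame']
f=lambda im,x,y,w,h,k:cv2.resize(im[y:y+h,x:x+w],None,fx=k,fy=k,interpolation=cv2.INTER_CUBIC)
cv2.imwrite('pics/c7.png',np.hstack([f(a,190,100,80,120,5),f(b,220,110,80,120,5)]))
for t,p in(('s0','s5'),('d0','d5')):
    q=cv2.absdiff(cv2.imread(f'pics/{t}.png'),cv2.imread(f'pics/{p}.png')).max(2)
    for n,X in(('tray',(0,)),): pass
    R={'s0':[(280,180,40,85),(252,235,56,32)],'d0':[(192,230,70,40),(282,236,46,36)]}[t]
    print([float((q[y:y+h,x:x+w]>40).mean().round(4)) for x,y,w,h in R])
E
```

```text
17.45 [ 506.97 -212.95  371.91] [-0.33  0.19 -0.82] 58.28396634341345
[0.0, 0.0]
[0.0018, 0.0]
```

View pics/c7.png

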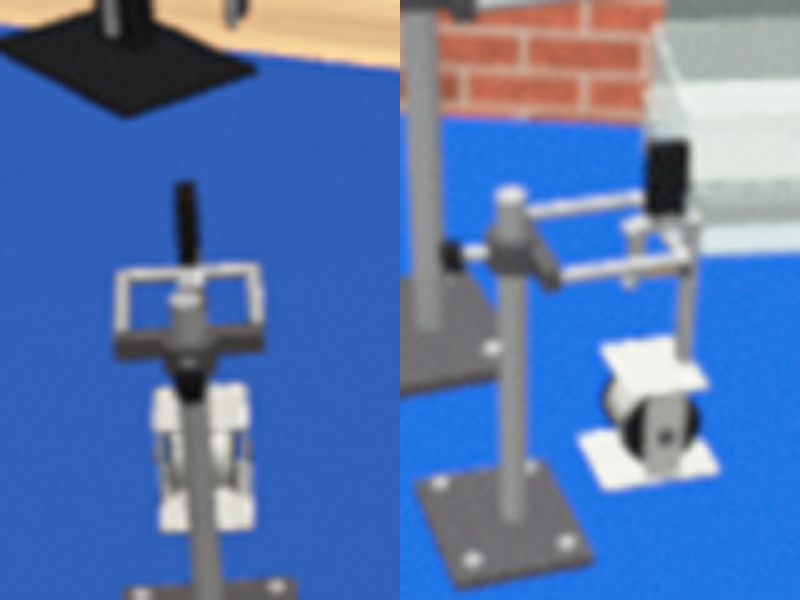

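The hanger hangs upright from its hook on the front bar (tab at side crop (668,175)), the gripper is clear and the bystanders haven't moved. I let it settle, check that it's still, then hand in.

Request:
{"api": "servo_tool", "payload": {"commands": [[[80, 0, 0, 0, 0, 0, 0], [80, 0, 0, 0, 0, 0, 0], [80, 0, 0, 0, 0, 0, 0], [80, 0, 0, 0, 0, 0, 0], [80, 0, 0, 0, 0, 0, 0], [80, 0, 0, 0, 0, 0, 0], [80, 0, 0, 0, 0, 0, 0], [80, 0, 0, 0, 0, 0, 0], [80, 0, 0, 0, 0, 0, 0], [80, 0, 0, 0, 0, 0, 0]]]}}

```text
clock: 18.38
position: [507.1, -213.1, 371.6]
ee_rot: [-0.191, 0.982, -0.0, 0.0]
contact_force: [-0.4, -0.0, -0.1]
gripper_width: 58.7
grasp_force: 0.0
```

Request:
{"api": "servo_tool", "payload": {"commands": [[[80, 0, 0, 0, 0, 0, 0], [80, 0, 0, 0, 0, 0, 0], [80, 0, 0, 0, 0, 0, 0], [80, 0, 0, 0, 0, 0, 0], [80, 0, 0, 0, 0, 0, 0], [80, 0, 0, 0, 0, 0, 0], [80, 0, 0, 0, 0, 0, 0], [80, 0, 0, 0, 0, 0, 0], [80, 0, 0, 0, 0, 0, 0], [80, 0, 0, 0, 0, 0, 0]]]}}

```text
clock: 19.22
position: [507.1, -213.2, 371.5]
ee_rot: [-0.191, 0.982, -0.0, 0.0]
contact_force: [0.3, 0.1, 0.2]
gripper_width: 58.1
grasp_force: 0.0
```

```bash
python3 - <<'E'
from h import *
a=shot('side','d6')['frame'];
for i in range(4): b=shot('side','d7')['frame']
g=lambda p:p[130:215,250:300].astype(int)
c=cv2.imread('pics/d5.png')
m=[int((abs(g(a)-g(b)).max(2)>40).sum()),int((abs(g(c)-g(b)).max(2)>40).sum())];print(m)
if m[0]<8: print(ticket.job_done())
E
```

```text
[0, 0]
the job is handed in; nothing more can be done
None
```

The job is handed in: the hanger hangs upright and still from its hook on the front bar of the smaller stand. The gate's flick shut showed in the force reading, net contact force read about 11 N at most, and the tray, jar and handset did not move.

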